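# Slide the coaxial driver home under the bridge it fits beneath

### The job

Run the silver coaxial driver into the test bay whose crossbeam is high enough for it: slide it along the bench, never lifting or tipping it, into that bay's lane and under the beam until it rests fully home against the end stop, without ramming the bay. The white dome cover standing in that lane is in the way: stand it upright, wholly on the round cork mat. Leave everything else on the bench where it is.

Things in the scene. Friction and masses are not known exactly. Their poses are not given: they have to be found in the camera images.
- driver: Silver coaxial loudspeaker driver, a plain upright cylinder 100 mm in diameter and 50 mm high (a black surround and small metal dome on its face add 8 mm in the middle), 0.4 to 0.85 kg, standing face up on the bench. Origin: centre of its underside; z up. Too wide to grasp: push it.
- dome: White polymer dome cover, foot 68 mm in diameter, dome 42 mm high with an upright round grip stub 24 mm in diameter on top (z = 42 to 76 mm), about 0.12 kg. Stands in the mouth of the tall bay's lane. Origin: centre of its underside; z up.
- mat: Round cork mat, 120 mm in diameter, 3 mm thick, fixed on the bench. Origin: centre of its underside, at bench height.
- tall_bridge: Fixed test bay: two rails 14 wide, 30 high, inner faces at y=+-56 (lane x=-92 to 50, floor is the bench); end stop 30 high, face at x=50; steel crossbeam at x=10 to 35, 140 long, on posts on the rail lines. Origin: on the bench in mid lane, the driver's centre when home; x runs from the open mouth to the stop, z up (mm). HIGH beam: underside 64, top 78 above bench.
- low_bridge: Fixed test bay: two rails 14 wide, 30 high, inner faces at y=+-56 (lane x=-92 to 50, floor is the bench); end stop 30 high, face at x=50; steel crossbeam at x=10 to 35, 140 long, on posts on the rail lines. Origin: on the bench in mid lane, the driver's centre when home; x runs from the open mouth to the stop, z up (mm). LOW beam: underside 36, top 50 above bench.
- back_plate: Bystander: dull iron back plate, disc 80 mm in diameter, 14 mm thick, with a boss 34 mm across up to 26 mm; it lies in the low bay's lane. Origin: centre of its underside.
- grommets: Bystander: grey card 60 x 90 mm (x, y) with six black grommets, 18 mm high. Origin: centre of its underside.
- screwdriver: Bystander: screwdriver 140 mm long lying along its own x, handle towards -x.
- baffle_ring: Bystander: wooden test-baffle ring lying flat, 110 mm outside, 76 mm inside diameter, 12 mm thick. Origin: centre of its underside.
- jar: Bystander: jar 64 mm in diameter, 75 mm high. Origin: centre of its underside.
- gauge_block: Bystander: steel block 50 x 100 x 30 mm (x, y, z). Origin: centre of its underside.
- parts_box: Bystander: cardboard box 90 x 120 x 45 mm (x, y, z). Origin: centre of its underside.

How it is judged:
By the outcome, as a careful person would: the job done as asked, in the order asked, and still so for the second after the job is handed in, with the robot touching nothing.
It also fails if it takes over 67 s, if anything falls off the work surface, if the arm or the gripper's body presses on something with over 40 N, if the wrist force passes 120 N, or if a joint passes its speed limit or range.

### The arm

A 6-joint arm with a two-finger parallel gripper is mounted at the origin on the work surface. World frame = base frame: x ahead of the robot, y to its left, z up, the work surface at z = 0. Lengths are in m, angles in rad, forces in N, time in s.
With the tool pointing down it reaches from about 0.2 to 0.875 m from the base axis. Payload 3.4 kg.
Tool frame: the origin (TCP) lies at the very end of the fingers, on their centre line; the grasp point (between the pads) lies 19 mm behind it (ctrl.tcp_to_grasp is the z of the grasp point in the tool frame, in m); z points along the fingers, y is the direction in which the jaws open and shut (so a half turn about z gives the same grasp; the last joint's range is limited). The gripper opens to 94 mm and grips with 3 to 60 N. Pads are 16 mm wide; open, the fingers measure 119 mm over their backs; the gripper's body (75 mm by 177 mm) begins 78 mm behind the grasp point.
Start: joints at [-1.377, 0.276, 1.505, -0, 1.361, -0.121], TCP at [0.178, -0.547, 0.205] pointing down, gripper open.
Joint ranges: [-2.89, 2.89], [-0.75, 2.08], [0.22, 2.7], [-1.18, 4.32], [0.11, 2.71], [-2.7, 2.7]. Speed limits (rad/s): [2.57, 2.57, 3.14, 3.14, 3.14, 3.14].

### API

Orientations are given as a rotation vector (axis times angle).
In Python, from cell import ctrl gives the robot as it stands.
- The arm moves only by the tool servo_tool, never from a script. Its argument "steps" is a list that holds one entry, the list of rows, each a list of 7 numbers: the gripper command: -1 is shut, 1 is fully open, values between are in proportion, then the shift along the tool's x, y, z in cm, then the turn, a rotation vector about the tool's x, y, z in degrees. In form: [[[gripper, dx, dy, dz, rx, ry, rz], ...]]. A call has 1 to 5 rows; each row is the pose to reach, as a shift and turn from the pose commanded when the call began, along the tool's axes at that moment; what a row does not reach only later rows make up. A row lasts 1/12 s, in which the tool goes at most 41.7 mm and 7.16 degrees, less where a joint would pass 70% of its speed; a pose out of reach is approached as far as the arm can. A call with a gripper value outside its range is refused whole. The fingers move at their own pace and stop on an object; the grip force is fixed at half the most. Time passes only in rows, so rows that repeat a pose let the fingers close. It gives the time, the measured TCP pose, the force and the opening at its end, in the units of the state.
- ctrl.state(): the state, without advancing time (a new reading comes with each control period).
- ctrl.read_camera(name): name is "scene" or "side" or "wrist"; returns a dict with "pixels" (480x640x3 uint8, red, green, blue), "camera_matrix" (3x3 intrinsics, pixels), "origin" and "rotation" of the camera in the world. Camera axes: x right, y down, z forward; pixel columns grow to the right and rows downward; lengths in m; the calibration is good to about 2 mm. A picture is of the moment at which its call begins. There is no depth.
- ctrl.job_done(): hands the job in, once; it reports no verdict.
The state is a dict: "time": time; "joint_pos": joint angles; "qd": joint speeds; "tau": joint torques, N m; "eef_pos": TCP position; "ee_rot": TCP orientation; "ft_force": force on the tool from outside, world axes, zero at the start; "moment": the same for the moment, N m; "finger_gap": finger opening in m.
Only numpy, scipy, OpenCV 4.12 (cv2) and the standard library are available. Lean on these libraries where they do the work, as an engineer would, in place of code of your own. Each camera call takes 0.05 s, during which the arm holds its last target. There are 200 camera calls.

## Working session

There is one attempt and no reset: what is moved stays moved. The work goes in short steps, Python scripts to look and compute and a tool call to move; the robot and the scene stay as the last step left them, time stands still between calls to the robot, and variables do not carry over. Pictures are saved under pics/ and viewed, about 8 in all and at most 12, crops included, and the job is handed in when it is done.

Besides the shell and the picture viewer there is one more tool, called after "Emit:" as name(argument=value, ...) on one line, values as JSON. servo_tool: Moves the arm, as the interface text tells. Its arguments: {"type":"object","properties":{"steps":{"type":"array","items":{"type":"array","items":{"type":"array","items":{"type":"number"}}}}},"required":["steps"]}

```bash
mkdir -p pics; ls
cat > h.py <<'E'
import numpy as np, cv2
from cell import ctrl
from scipy.spatial.transform import Rotation as R
def cam(n):
    c=ctrl.read_camera(n); np.savez(f'pics/{n}.npz',**{k:np.array(v) for k,v in c.items()}); return c
def save(c,f): cv2.imwrite(f,np.array(c['pixels'])[:,:,::-1])
def ray(c,u,v,z=0.):
    K=np.array(c['camera_matrix']);Rm=np.array(c['rotation']);o=np.array(c['origin'])
    d=Rm@np.linalg.solve(K,[u,v,1]); return o+d*(z-o[2])/d[2]
def proj(c,p):
    K=np.array(c['camera_matrix']);Rm=np.array(c['rotation']);o=np.array(c['origin'])
    q=K@(Rm.T@(np.array(p)-o)); return q[:2]/q[2]
E
python3 - <<'E'
from h import *
for n in ['scene','side']:
    c=cam(n); save(c,f'pics/{n}0.png'); print(n,c['origin'],c['rotation'])
print(ctrl.state())
E
```

```text
pics
scene [ 1.17682464 -0.06121922  0.90251748] [-1.91226644 -1.74386955  0.58282189]
side [-0.19630135  0.66315112  0.71840608] [-0.97403466  2.30376438 -1.18086652]
{'time': 0.1, 'joint_pos': array([-1.37700034e+00,  2.76501331e-01,  1.50599368e+00, -2.28048984e-05,
        1.36068974e+00, -1.20985071e-01]), 'qd': array([ 1.57623223e-03, -1.35712635e-03, -1.42835260e-03, -1.32995424e-04,
        1.13244302e-03, -4.10992276e-05]), 'tau': array([ 1.83399927e-03, -4.05456841e+01, -2.37780601e+01,  7.04136095e-02,
        2.98998971e-02, -4.50807238e-05]), 'eef_pos': array([ 0.17792155, -0.54624973,  0.20471371]), 'ee_rot': array([-3.10118974e+00, -4.92176170e-01,  1.25966303e-04]), 'ft_force': array([-1.07599424, -0.10640816,  0.70562069]), 'moment': array([-0.01990542,  0.06890444,  0.0072498 ]), 'finger_gap': 0.09396617312054775}
```

Rotation is a rotation vector.

```bash
sed -i "s/Rm=np.array(c\['rotation'\])/Rm=R.from_rotvec(c['rotation']).as_matrix()/" h.py; cat h.py | tail -8
```

```text
c=ctrl.read_camera(n); np.savez(f'pics/{n}.npz',**{k:np.array(v) for k,v in c.items()}); return c
def save(c,f): cv2.imwrite(f,np.array(c['pixels'])[:,:,::-1])
def ray(c,u,v,z=0.):
    K=np.array(c['camera_matrix']);Rm=R.from_rotvec(c['rotation']).as_matrix();o=np.array(c['origin'])
    d=Rm@np.linalg.solve(K,[u,v,1]); return o+d*(z-o[2])/d[2]
def proj(c,p):
    K=np.array(c['camera_matrix']);Rm=R.from_rotvec(c['rotation']).as_matrix();o=np.array(c['origin'])
    q=K@(Rm.T@(np.array(p)-o)); return q[:2]/q[2]
```

View pics/scene0.png

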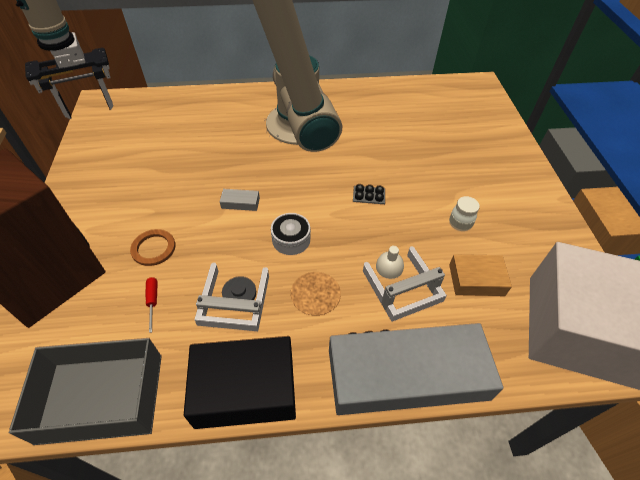

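View pics/side0.png

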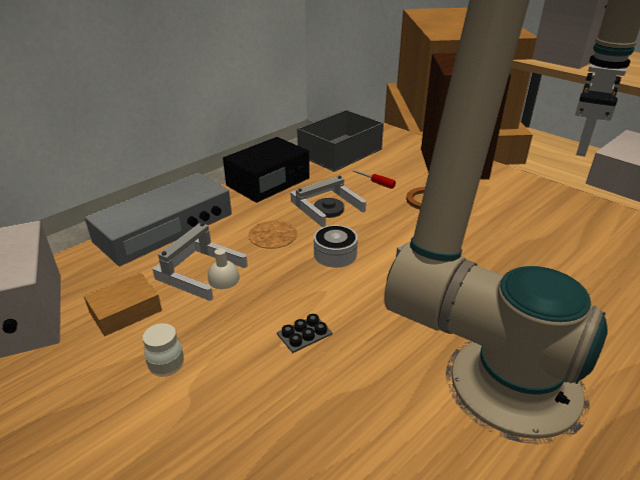

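The scene picture shows the tall bay at about (405,285) with the dome in its mouth at (391,262). The driver is at (291,233), the mat at (316,293), and the low bay with the back plate at (235,297). The side view agrees. Next I'll enlarge the working area.

Run:
```python
import cv2
a=cv2.imread('pics/scene0.png')[205:325,260:460]
cv2.imwrite('pics/c0.png',cv2.resize(a,None,fx=4,fy=4,interpolation=cv2.INTER_CUBIC))
```

```text
(no output)
```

View pics/c0.png

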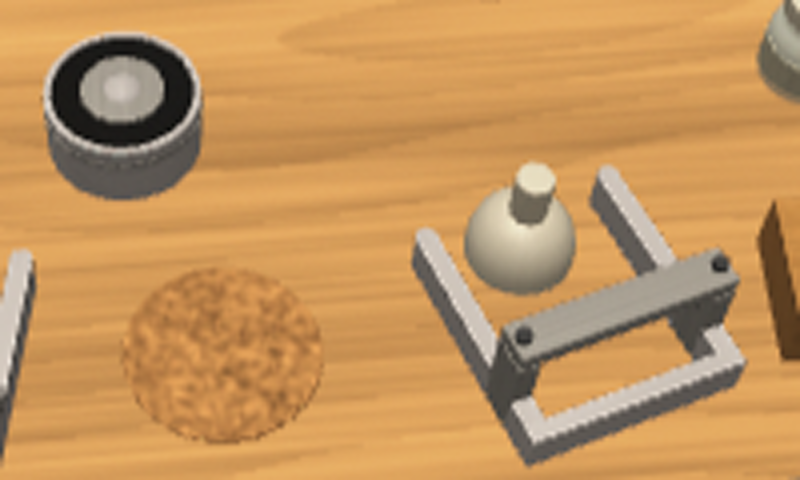

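Run:
```python
from h import *
from scipy.optimize import least_squares
c=dict(np.load('pics/scene.npz'))
px=lambda u,v:(260+u/4-.375,205+v/4-.375)
obs=[((22.5,-63,78),px(523,335)),((22.5,63,78),px(720,263)),((-92,-63,30),px(424,229)),((-92,63,30),px(605,166)),((50,-56,30),px(541,430)),((50,56,30),px(711,355))]
def f(p,full=0):
    r=[]
    for q,uv in obs:
        x,y,z=np.array(q)/1e3; C,S=np.cos(p[2]),np.sin(p[2])
        r+=list(proj(c,(p[0]+C*x-S*y,p[1]+S*x+C*y,z))-uv)
    return np.array(r)
s=least_squares(f,[.6,.2,0]); print('bay',s.x,np.degrees(s.x[2]));print(s.fun.reshape(-1,2).round(2))
def circ(pts,z):
    P=np.array([ray(c,*px(*p),z)[:2] for p in pts])
    A=np.c_[2*P,np.ones(len(P))]; q=np.linalg.lstsq(A,(P**2).sum(1),rcond=None)[0]
    return q[:2],np.sqrt(q[2]+q[:2]@q[:2])
print('mat',circ([(122,355),(323,353),(225,266),(222,443),(155,290),(290,290),(155,420),(290,418)],.003))
print('driver',circ([(43,97),(203,97),(123,32),(123,159),(62,52),(186,52),(64,140),(183,140)],.05))
print('stub',circ([(516,178),(556,180),(537,163),(535,198)],.076))
for w in ['dome']: print([proj(c,(s.x[0]-.05,s.x[1],0))])
# others
for n,u,v,z in [('jar',467,204,.075),('grom',369,193,.018),('boxcorner',455,257,.045),('boxcorner2',453,287,.045),('gauge',239,198,.03)]: print(n,ray(c,u,v,z).round(3))
```

```text
bay [0.65936481 0.20918358 0.28927073] 16.573991704354953
[[-0.36  1.1 ]
 [-0.18  1.32]
 [-0.64  0.03]
 [-0.42  0.42]
 [ 0.58 -2.76]
 [ 0.96 -0.01]]
mat (array([ 0.64766891, -0.00410471]), np.float64(0.05985017827180118))
driver (array([ 0.483848  , -0.05136001]), np.float64(0.05141527301430885))
stub (array([0.5917856 , 0.18570113]), np.float64(0.01234577491726843))
[array([399.82337518, 272.98528243])]
jar [0.465 0.403 0.075]
grom [0.352 0.174 0.018]
boxcorner [0.604 0.338 0.045]
boxcorner2 [0.686 0.309 0.045]
gauge [ 0.351 -0.184  0.03 ]
```

```bash
cat >> h.py <<'E'
def move(pos,jaw_deg,s=None,hint=None):
    """shift in tool axes (cm) and turn about tool z (deg) to bring TCP to pos, tool down, jaws along world angle jaw_deg"""
    s=s or ctrl.state(); M=R.from_rotvec(s['ee_rot'])
    d=M.inv().apply(np.array(pos)-s['eef_pos'])*100
    y=M.as_matrix()[:,1]; cur=np.degrees(np.arctan2(y[1],y[0]))
    t=(-(jaw_deg-cur)+90)%180-90   # tool z is down
    print('t',round(s['time'],2),'shift',d.round(2),'turn',round(t,1),'or',round(t-180*np.sign(t),1),'q6',s['joint_pos'][[0,5]].round(2),'F',s['ft_force'].round(1))
E
python3 - <<'E'
from h import *
print(R.from_rotvec(ctrl.state()['ee_rot']).as_matrix().round(3))
move((.592,.186,.15),16.6+90)
move((.592,.186,.047),16.6+90)
E
```

```text
[[ 0.951  0.31  -0.   ]
 [ 0.31  -0.951  0.002]
 [ 0.    -0.002 -1.   ]]
t 0.1 shift [ 62.04 -56.8    5.57] turn 1.4 or -178.6 q6 [-1.38 -0.12] F [-1.1 -0.1  0.7]
t 0.1 shift [ 62.04 -56.78  15.87] turn 1.4 or -178.6 q6 [-1.38 -0.12] F [-1.1 -0.1  0.7]
```

Emit:
servo_tool(steps=[[[1,3,-2.75,0,0,0,1.4],[1,6,-5.5,0,0,0,1.4],[1,9,-8.25,0,0,0,1.4],[1,12,-11,0,0,0,1.4],[1,15,-13.75,0,0,0,1.4]]])

```text
time: 0.52
eef_pos: [0.2784, -0.3676, 0.205]
ee_rot: [-3.108, -0.453, 0.0]
ft_force: [1.5, -0.5, -0.1]
finger_gap: 0.094
```

Emit:
servo_tool(steps=[[[1,3,-2.75,0,0,0,0],[1,6,-5.5,0,0,0,0],[1,9,-8.25,0,0,0,0],[1,12,-11,0,0,0,0],[1,15,-13.75,0,0,0,0]]])

```text
time: 0.93
eef_pos: [0.3827, -0.1929, 0.2054]
ee_rot: [3.109, 0.454, -0.0]
ft_force: [1.4, -0.7, -0.1]
finger_gap: 0.094
```

Emit:
servo_tool(steps=[[[1,3,-2.75,0,0,0,0],[1,6,-5.5,0,0,0,0],[1,9,-8.25,0,0,0,0],[1,12,-11,0,0,0,0],[1,13,-13,0,0,0,0]]])

```text
time: 1.35
eef_pos: [0.4723, -0.0299, 0.2052]
ee_rot: [-3.107, -0.458, -0.003]
ft_force: [0.5, -0.4, -0.2]
finger_gap: 0.0941
```

Run:
```python
from h import *
move((.592,.186,.15),16.6+90)
```

```text
t 1.35 shift [ 17.67 -17.21   5.57] turn 0.2 or -179.8 q6 [-0.21  1.07] F [ 0.5 -0.4 -0.2]
```

Emit:
servo_tool(steps=[[[1,2.9,-2.8,0,0,0,0],[1,5.8,-5.6,0,0,0,0],[1,8.7,-8.4,0,0,0,0],[1,11,-11,0,0,0,0],[1,12,-12,0,0,0,0]]])

```text
time: 1.77
eef_pos: [0.5517, 0.1203, 0.2047]
ee_rot: [-3.106, -0.459, -0.001]
ft_force: [-0.4, 0.7, 0.1]
finger_gap: 0.0935
```

Emit:
servo_tool(steps=[[[1,1,-1,0,0,0,0],[1,1,-1,0,0,0,0],[1,1,-1,0,0,0,0]]])

```text
time: 2.02
eef_pos: [0.5566, 0.128, 0.205]
ee_rot: [3.107, 0.455, -0.003]
ft_force: [0.3, 0.8, -0.3]
finger_gap: 0.094
```

Run:
```python
from h import *
move((.592,.186,.15),16.6+90)
c=cam('wrist');save(c,'pics/w1.png');print(c['origin'],proj(c,(.592,.186,.076)))
```

```text
t 2.02 shift [ 5.06 -4.55  5.49] turn 0.1 or -179.9 q6 [0.1  1.39] F [ 0.3  0.8 -0.3]
[0.62056809 0.1473735  0.3846155 ] [266.38900793 182.81864666]
```

View pics/w1.png

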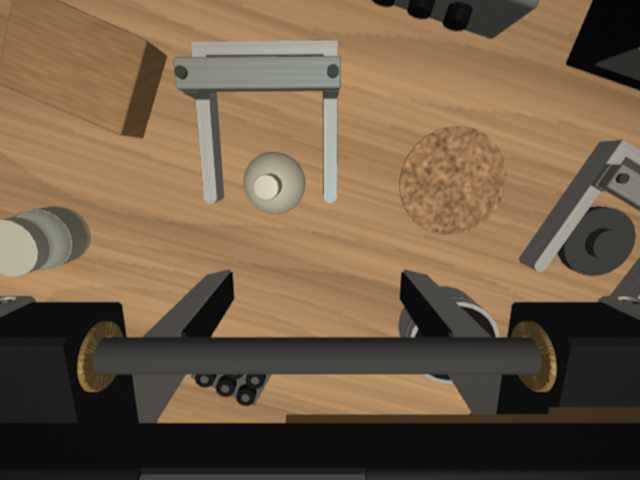

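The wrist view is clear. It shows the stub top at (267,186), bay bolts at (181,72) and (333,71), rail mouth ends at (210,203) and (331,202), and the mat at (453,180). I'll refit with these.

Run:
```python
from h import *
from scipy.optimize import least_squares
c=dict(np.load('pics/wrist.npz'))
obs=[((22.5,-63,78),(333,71)),((22.5,63,78),(181,72)),((-92,-63,30),(331,203)),((-92,63,30),(210,203)),((50,-63,30),(331,53.5)),((50,63,30),(199,54.5))]
def f(p):
    r=[]
    for q,uv in obs:
        x,y,z=np.array(q)/1e3; C,S=np.cos(p[2]),np.sin(p[2])
        r+=list(proj(c,(p[0]+C*x-S*y,p[1]+S*x+C*y,z))-uv)
    return np.array(r)
s=least_squares(f,[.66,.21,.29]); print('bay',s.x,np.degrees(s.x[2]));print(s.fun.reshape(-1,2).round(2))
print('mat',ray(c,453,180,.003),'stub',ray(c,266.5,186,.076))
P=ray(c,266.5,186,.076); move((P[0],P[1],.15),16.6+90)
```

```text
bay [0.65703565 0.20948557 0.2959105 ] 16.95442279379147
[[-0.21  0.37]
 [ 1.14  0.3 ]
 [-0.98 -0.76]
 [ 0.51 -0.06]
 [-0.45 -0.02]
 [-0.18 -0.2 ]]
mat [ 0.6478852  -0.00385872  0.003     ] stub [0.58927687 0.18518426 0.076     ]
t 2.07 shift [ 4.81 -4.61  5.51] turn 0.0 or -180.0 q6 [0.1  1.39] F [ 0.6 -0.4 -0.1]
```

Emit:
servo_tool(steps=[[[1,2.5,-2.3,0,0,0,0],[1,4.9,-4.6,2,0,0,0],[1,4.9,-4.6,5,0,0,0],[1,4.9,-4.6,8,0,0,0],[1,4.9,-4.6,10,0,0,0]]])

```text
time: 2.48
eef_pos: [0.5892, 0.1849, 0.1031]
ee_rot: [3.108, 0.452, -0.006]
ft_force: [0.2, -0.1, -0.5]
finger_gap: 0.094
```

Emit:
servo_tool(steps=[[[1,0,0,2.5,0,0,0],[1,0,0,4.5,0,0,0],[1,0,0,5.5,0,0,0],[1,0,0,5.7,0,0,0],[1,0,0,5.7,0,0,0]]])

```text
time: 2.9
eef_pos: [0.5908, 0.1856, 0.0485]
ee_rot: [3.108, 0.452, -0.001]
ft_force: [-0.3, -0.5, -0.4]
finger_gap: 0.0941
```

Run:
```python
from h import *
move((.5905,.1855,.047),16.9+90)
c=cam('wrist');save(c,'pics/w2.png');print(proj(c,(.5905,.1855,.076)))
```

```text
t 2.9 shift [-0.03  0.    0.15] turn -0.3 or 179.7 q6 [0.19 1.47] F [-0.3 -0.5 -0.4]
[317.00044312 305.95175837]
```

View pics/w2.png

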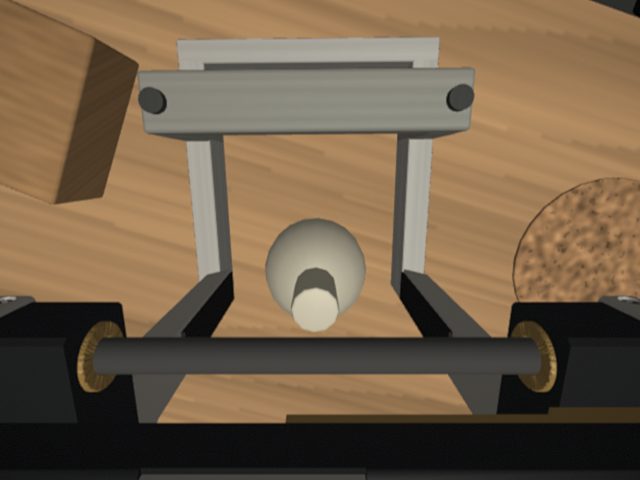

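The stub top is at (316,309), centred between the fingers at 232 and 402, so I'll close and lift.

Emit:
servo_tool(steps=[[[-1,0,0,0,0,0,0],[-1,0,0,0,0,0,0],[-1,0,0,0,0,0,0],[-1,0,0,0,0,0,0],[-1,0,0,0,0,0,0]]])

```text
time: 3.37
eef_pos: [0.5911, 0.1869, 0.0489]
ee_rot: [3.108, 0.455, 0.001]
ft_force: [0.4, -0.3, -0.4]
finger_gap: 0.0639
```

Emit:
servo_tool(steps=[[[-1,0,0,0,0,0,0],[-1,0,0,0,0,0,0],[-1,0,0,0,0,0,0],[-1,0,0,0,0,0,0],[-1,0,0,0,0,0,0]]])

```text
time: 3.78
eef_pos: [0.5909, 0.1867, 0.0484]
ee_rot: [3.108, 0.455, -0.0]
ft_force: [0.7, 0.4, -0.2]
finger_gap: 0.0306
```

Run:
```python
from h import *
from scipy.optimize import least_squares
c=dict(np.load('pics/wrist.npz'))
obs=[((22.5,-63,78),(460,97)),((22.5,63,78),(152,100)),((22.5,-70,78),(474,98)),((22.5,70,78),(138,100))]
def f(p):
    r=[]
    for q,uv in obs:
        x,y,z=np.array(q)/1e3; C,S=np.cos(p[2]),np.sin(p[2])
        r+=list(proj(c,(p[0]+C*x-S*y,p[1]+S*x+C*y,z))-uv)
    return np.array(r)
s=least_squares(f,[.66,.21,.29]); print('bay',s.x,np.degrees(s.x[2]));print(s.fun.reshape(-1,2).round(2))
print(ctrl.state()['finger_gap'])
s=ctrl.state(); z=s['eef_pos'][2]
move((.648,-.004,z+.0045),16.9+90)
```

```text
bay [0.65748916 0.21008593 0.29554636] 16.933559021219114
[[-2.85  0.46]
 [ 2.82 -0.24]
 [-0.03 -0.67]
 [ 0.05 -0.11]]
0.030618084637778716
t 3.78 shift [ 1.000e-02  1.991e+01 -4.500e-01] turn -0.3 or 179.7 q6 [0.19 1.47] F [ 0.7  0.4 -0.2]
```

Emit:
servo_tool(steps=[[[-1,0,0,0,0,0,0],[-1,0,0,0,0,0,0],[-1,0,0,0,0,0,0],[-1,0,0,-0.5,0,0,0],[-1,0,0,-1,0,0,0]]])

```text
time: 4.2
eef_pos: [0.5904, 0.1867, 0.0583]
ee_rot: [3.108, 0.454, -0.002]
ft_force: [-0.4, -0.2, -0.6]
finger_gap: 0.0235
```

Emit:
servo_tool(steps=[[[-1,0,0,-1,0,0,0],[-1,0,0,-2.5,0,0,0],[-1,0,0,-4,0,0,0],[-1,0,0,-5,0,0,0],[-1,0,0,-5,0,0,0]]])

```text
time: 4.62
eef_pos: [0.5929, 0.1872, 0.1117]
ee_rot: [-3.108, -0.454, -0.009]
ft_force: [1.1, -0.5, -1.0]
finger_gap: 0.0235
```

Emit:
servo_tool(steps=[[[-1,0,1.5,0,0,0,0],[-1,0,3.5,0,0,0,0],[-1,0,6,0,0,0,0],[-1,0,8.5,0,0,0,0],[-1,0,11,0,0,0,0]]])

```text
time: 5.03
eef_pos: [0.6219, 0.0792, 0.1073]
ee_rot: [3.108, 0.455, -0.003]
ft_force: [0.2, -0.0, -0.9]
finger_gap: 0.0237
```

Emit:
servo_tool(steps=[[[-1,0,2.5,0,0,0,0],[-1,0,5,0,0,0,0],[-1,0,7.2,0,0,0,0],[-1,0,8.6,0,0,0,0],[-1,0,8.9,0,0,0,0]]])

```text
time: 5.45
eef_pos: [0.648, -0.0073, 0.1074]
ee_rot: [3.108, 0.45, -0.002]
ft_force: [0.3, 0.2, -0.8]
finger_gap: 0.0234
```

Run:
```python
from h import *
move((.648,-.004,.0525),16.9+90); print(ctrl.state()['finger_gap'],ctrl.state()['eef_pos'])
c=cam('wrist');save(c,'pics/w3.png')
```

```text
t 5.45 shift [ 0.1  -0.32  5.49] turn -0.4 or 179.6 q6 [-0.12  1.17] F [ 0.3  0.2 -0.8]
0.023438372060236242 [ 0.6480392  -0.00727738  0.10739413]
```

View pics/w3.png

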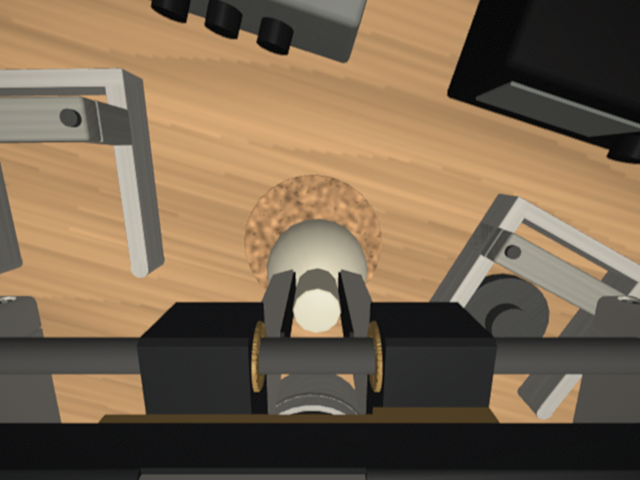

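Emit:
servo_tool(steps=[[[-1,0.1,-0.2,1.5,0,0,0],[-1,0.1,-0.3,3,0,0,0],[-1,0.1,-0.3,4.2,0,0,0],[-1,0.1,-0.3,4.9,0,0,0],[-1,0.1,-0.3,5.2,0,0,0]]])

```text
time: 5.92
eef_pos: [0.6466, 0.0004, 0.055]
ee_rot: [-3.107, -0.456, 0.005]
ft_force: [-0.3, 0.2, -1.2]
finger_gap: 0.0233
```

Emit:
servo_tool(steps=[[[-1,0,0,0.1,0,0,0],[-1,0,0,0.2,0,0,0],[-1,0,0,0.3,0,0,0],[-1,0,0,0.3,0,0,0],[-1,0,0,0.3,0,0,0]]])

```text
time: 6.33
eef_pos: [0.6483, -0.0008, 0.054]
ee_rot: [3.108, 0.454, 0.002]
ft_force: [0.4, -0.9, -1.1]
finger_gap: 0.0235
```

Emit:
servo_tool(steps=[[[-1,0,0,0.05,0,0,0],[-1,0,0,0.1,0,0,0],[-1,0,0,0.15,0,0,0],[-1,0,0,0.15,0,0,0]]])

```text
time: 6.67
eef_pos: [0.6479, -0.0008, 0.0519]
ee_rot: [3.108, 0.454, -0.0]
ft_force: [-0.2, -0.2, -0.7]
finger_gap: 0.0234
```

Emit:
servo_tool(steps=[[[-1,0,0,0.05,0,0,0],[-1,0,0,0.1,0,0,0],[-1,0,0,0.1,0,0,0]]])

```text
time: 6.92
eef_pos: [0.6481, -0.0008, 0.0513]
ee_rot: [3.108, 0.454, 0.0]
ft_force: [-0.4, 0.1, 2.1]
finger_gap: 0.0233
```

Contact is felt (+2 N). I'll release gently and rise.

Emit:
servo_tool(steps=[[[-0.3,0,0,0,0,0,0],[-0.3,0,0,0,0,0,0],[-0.1,0,0,0,0,0,0],[0,0,0,0,0,0,0],[0,0,0,0,0,0,0]]])

```text
time: 7.33
eef_pos: [0.648, -0.0008, 0.0509]
ee_rot: [3.108, 0.454, 0.0]
ft_force: [-0.0, 0.4, -0.5]
finger_gap: 0.0461
```

Emit:
servo_tool(steps=[[[0,0,0,-1,0,0,0],[0,0,0,-3.5,0,0,0],[0,0,0,-6.5,0,0,0],[0,0,0,-9.5,0,0,0],[0,0,0,-11,0,0,0]]])

```text
time: 7.75
eef_pos: [0.6499, -0.0009, 0.1658]
ee_rot: [3.107, 0.454, 0.01]
ft_force: [0.5, 0.6, 0.6]
finger_gap: 0.0471
```

Run:
```python
from h import *
c=cam('wrist');save(c,'pics/w4.png')
d=np.array([.484,-.0513]); g=np.array([.6573-.165*np.cos(.2955),.2098-.165*np.sin(.2955)])
u=(g-d)/np.linalg.norm(g-d); a=np.degrees(np.arctan2(u[1],u[0])); print('goal',g,'ang',a,'dist',np.linalg.norm(g-d))
b=d-u*.085; print('behind',b)
move((*b,.15),a-90); print(ctrl.state()['finger_gap'],ctrl.state()['joint_pos'].round(2))
```

```text
goal [0.49945165 0.16174899] ang 85.85181298115178 dist 0.21360858512315908
behind [ 0.47785142 -0.13607733]
t 7.8 shift [-20.5    7.96   1.63] turn -69.2 or 110.8 q6 [-0.11  1.17] F [1.3 0.3 0.9]
0.0472725116821851 [-0.11  0.4   1.4  -0.    1.32  1.17]
```

View pics/w4.png

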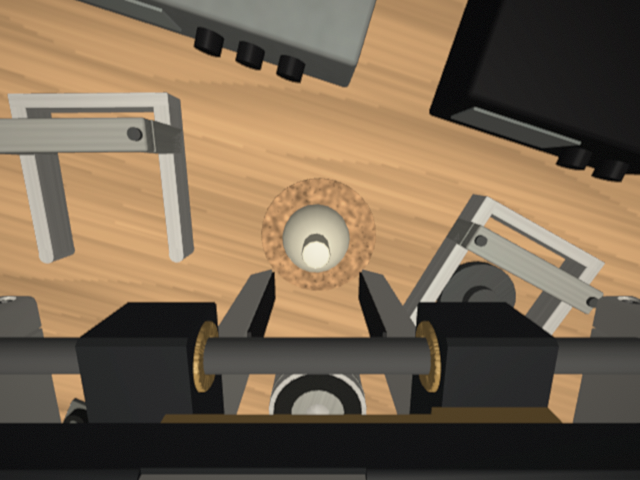

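The dome stands upright, centred on the mat: dome at (316,238), mat centre at (319,234). Now I'll go behind the driver.

Emit:
servo_tool(steps=[[[0.28,-2,0.8,0,0,0,-6.9],[0.28,-4.5,1.8,0,0,0,-13.8],[0.28,-7.5,3,0,0,0,-20.7],[0.28,-10.5,4,0,0,0,-27.6],[0.28,-13.5,5,0,0,0,-34.5]]])

```text
time: 8.22
eef_pos: [0.5314, -0.0878, 0.1605]
ee_rot: [-2.829, -1.365, 0.001]
ft_force: [-0.3, -0.7, -0.2]
finger_gap: 0.0598
```

Emit:
servo_tool(steps=[[[0.28,0,0,0,0,0,-6.9],[0.28,0,0,0,0,0,-13.8],[0.28,0,0,0,0,0,-20.7],[0.28,0,0,0,0,0,-27.6],[0.28,0,0,0,0,0,-34.5]]])

```text
time: 8.63
eef_pos: [0.5324, -0.0873, 0.1607]
ee_rot: [-2.298, -2.141, 0.0]
ft_force: [0.2, -0.0, -0.0]
finger_gap: 0.0599
```

Run:
```python
from h import *
move((.478,-.136,.12),-4.1); print(ctrl.state()['finger_gap'])
```

```text
t 8.63 shift [-5.24 -5.09  4.08] turn 0.1 or -179.9 q6 [-0.29 -0.22] F [ 0.2 -0.  -0. ]
0.059874457398686076
```

Emit:
servo_tool(steps=[[[0.28,-2,-2,0,0,0,0],[0.28,-4.2,-4.1,0,0,0,0],[0.28,-5.2,-5.1,0,0,0,0],[0.28,-5.2,-5.1,1,0,0,0],[0.28,-5.2,-5.1,1,0,0,0]]])

```text
time: 9.05
eef_pos: [0.4769, -0.135, 0.1494]
ee_rot: [-2.305, -2.132, 0.001]
ft_force: [-1.0, 0.5, 0.3]
finger_gap: 0.0601
```

Run:
```python
from h import *
c=cam('wrist');save(c,'pics/w5.png'); move((.478,-.136,.012),-4.1)
print(proj(c,(.484,-.0513,.058)))
```

```text
t 9.1 shift [-0.14  0.06 13.79] turn -0.3 or 179.7 q6 [-0.42 -0.34] F [ 0.3 -0.3 -0.1]
[317.07564453 141.85360572]
```

View pics/w5.png

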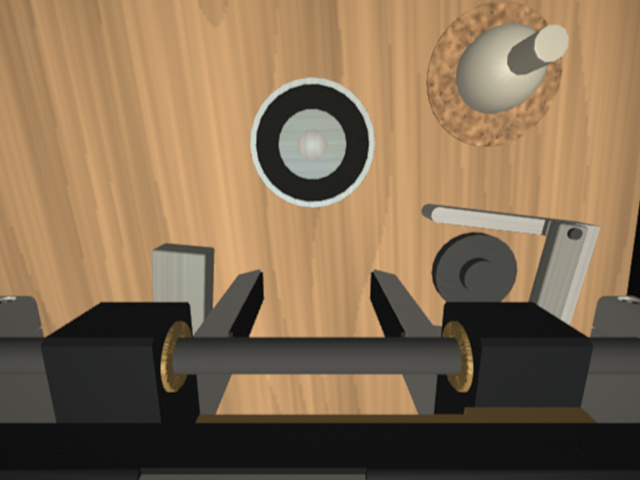

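Emit:
servo_tool(steps=[[[0.28,-0.1,-0.3,3,0,0,0],[0.28,-0.1,-0.3,6.5,0,0,0],[0.28,-0.1,-0.3,9.5,0,0,0],[0.28,-0.1,-0.3,11.5,0,0,0],[0.28,-0.1,-0.3,12.5,0,0,0]]])

```text
time: 9.52
eef_pos: [0.474, -0.1344, 0.0229]
ee_rot: [-2.3, -2.133, 0.002]
ft_force: [0.2, -0.4, 0.4]
finger_gap: 0.0601
```

Emit:
servo_tool(steps=[[[0.28,0,0,0.7,0,0,0],[0.28,0,0,1.2,0,0,0],[0.28,0,0,1.3,0,0,0],[0.28,0,0,1.3,0,0,0]]])

```text
time: 9.85
eef_pos: [0.4758, -0.136, 0.0132]
ee_rot: [2.303, 2.135, 0.001]
ft_force: [0.4, -1.0, 0.3]
finger_gap: 0.0603
```

Emit:
servo_tool(steps=[[[0.28,1,0,0,0,0,0],[0.28,2,0,0,0,0,0],[0.28,2.6,0,0,0,0,0],[0.28,3.1,0,0,0,0,0],[0.28,3.6,0,0,0,0,0]]])

```text
time: 10.27
eef_pos: [0.4778, -0.0999, 0.0134]
ee_rot: [2.301, 2.137, -0.002]
ft_force: [-1.9, -3.9, 1.0]
finger_gap: 0.0602
```

Run:
```python
from h import *
g=np.array([.4995,.1617]);u=np.array([np.cos(1.482),np.sin(1.482)])
move((*(g-.048*u),.012),-5.1)
```

```text
t 10.27 shift [21.45  0.16  0.1 ] turn 0.9 or -179.1 q6 [-0.35 -0.27] F [-1.9 -3.9  1. ]
```

Emit:
servo_tool(steps=[[[0.28,0.6,0,0,0,0,0],[0.28,1.4,0,0,0,0,0],[0.28,2.4,0,0,0,0,0],[0.28,3.4,0,0,0,0,0],[0.28,4.4,0,0,0,0,0]]])

```text
time: 10.68
eef_pos: [0.4817, -0.0558, 0.0132]
ee_rot: [2.303, 2.134, 0.0]
ft_force: [-0.7, -4.9, 2.8]
finger_gap: 0.0603
```

Emit:
servo_tool(steps=[[[0.28,1,0,0,0,0,0],[0.28,2,0,0,0,0,0],[0.28,3,0,0,0,0,0],[0.28,4,0,0,0,0,0],[0.28,5,0,0,0,0,0]]])

```text
time: 11.1
eef_pos: [0.4851, -0.0056, 0.0132]
ee_rot: [2.303, 2.136, -0.0]
ft_force: [-0.0, -5.4, 2.9]
finger_gap: 0.0597
```

Emit:
servo_tool(steps=[[[0.28,1,0,0,0,0,0],[0.28,2,0,0,0,0,0],[0.28,3,0,0,0,0,0],[0.28,4,0.1,0,0,0,0],[0.28,5,0.1,0,0,0,0]]])

```text
time: 11.52
eef_pos: [0.4895, 0.0441, 0.0131]
ee_rot: [2.303, 2.136, -0.001]
ft_force: [0.0, -5.2, 4.3]
finger_gap: 0.06
```

Run:
```python
from h import *
g=np.array([.4995,.1617]);u=np.array([np.cos(1.482),np.sin(1.482)])
move((*(g-.048*u),.012),-5.1)
```

```text
t 11.52 shift [7.   0.05 0.11] turn 0.8 or -179.2 q6 [-0.05  0.03] F [ 0.  -5.2  4.3]
```

Emit:
servo_tool(steps=[[[0.28,1,0,0,0,0,0],[0.28,2,0,0,0,0,0],[0.28,3,0,0,0,0,0],[0.28,4,0,0,0,0,0],[0.28,5,0,0,0,0,0]]])

```text
time: 11.93
eef_pos: [0.4929, 0.0939, 0.0131]
ee_rot: [2.304, 2.136, -0.002]
ft_force: [-0.1, -5.6, 4.9]
finger_gap: 0.0603
```

Emit:
servo_tool(steps=[[[0.28,0.8,0,0,0,0,0],[0.28,1.4,0,0,0,0,0],[0.28,1.8,0,0,0,0,0],[0.28,2,0,0,0,0,0],[0.28,2,0,0,0,0,0]]])

```text
time: 12.35
eef_pos: [0.4944, 0.114, 0.0129]
ee_rot: [-2.303, -2.136, 0.001]
ft_force: [0.1, -3.2, 3.1]
finger_gap: 0.06
```

Emit:
servo_tool(steps=[[[0.28,-0.5,0,0,0,0,0],[0.28,-2,0,0,0,0,0],[0.28,-4,0,0,0,0,0],[0.28,-5,0,-2,0,0,0],[0.28,-5,0,-5,0,0,0]]])

```text
time: 12.77
eef_pos: [0.4878, 0.0625, 0.0605]
ee_rot: [-2.302, -2.127, 0.008]
ft_force: [-0.3, 0.5, -0.3]
finger_gap: 0.0602
```

Emit:
servo_tool(steps=[[[0.28,0,0,-3,0,0,0],[0.28,0,0,-6,0,0,0],[0.28,0,0,-8,0,0,0],[0.28,0,0,-8,0,0,0]]])

```text
time: 13.1
eef_pos: [0.494, 0.0641, 0.1468]
ee_rot: [2.302, 2.132, 0.012]
ft_force: [-0.0, 0.8, -0.0]
finger_gap: 0.06
```

Run:
```python
from h import *
c=cam('wrist');save(c,'pics/w6.png'); print(ctrl.state()['eef_pos'])
print(proj(c,(.4995,.1617,.058)))
```

```text
[0.49249252 0.06401289 0.14449572]
[312.46206353 122.89698184]
```

View pics/w6.png

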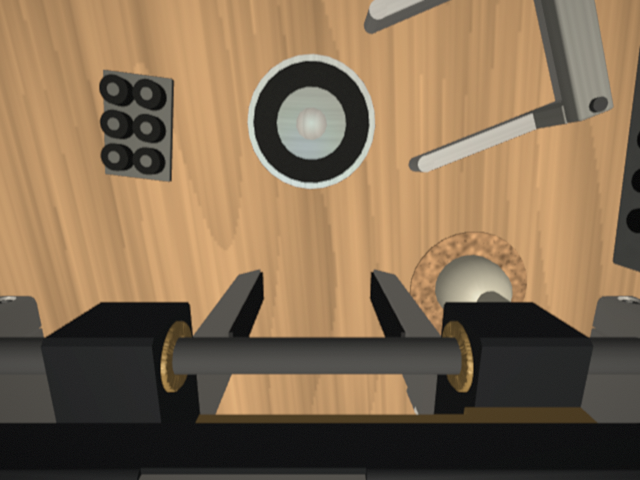

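The driver's centre is at (312,123), exactly as predicted. The near rail ends are at (413,164) and (370,22). I'll check the lane line from these and plan the second push.

Run:
```python
from h import *
c=dict(np.load('pics/wrist.npz'))
B=np.array([.6573,.2098]);th=.2955;ux=np.array([np.cos(th),np.sin(th)]);uy=np.array([-ux[1],ux[0]])
for p in [(411,164),(367,23),(600,104)]:
    P=ray(c,*p,.078 if p[0]==600 else .03)[:2]-B; print(p,'bay frame mm',1e3*P@ux,1e3*P@uy)
d=np.array([.4995,.1617]); print('driver',(d-B)@ux,(d-B)@uy)
b=B+ux*(-.165-.085); print(b); move((*b,.145),np.degrees(th)+90)
```

```text
(411, 164) bay frame mm -97.16627347982201 -58.9382984992053
(367, 23) bay frame mm -96.53863543132097 56.76084809668181
(600, 104) bay frame mm 25.422050413685426 -63.564345905454374
driver -0.16496801594555308 -6.09506992128166e-05
[0.41813584 0.13699545]
t 13.15 shift [ 6.71 -7.97 -0.07] turn 68.7 or -111.3 q6 [-0.01  0.06] F [0.1 0.6 0.3]
```

Emit:
servo_tool(steps=[[[0.28,1,-1.2,0,0,0,6.9],[0.28,2.4,-2.8,0,0,0,13.8],[0.28,4,-4.8,0,0,0,20.7],[0.28,5.6,-6.6,0,0,0,27.6],[0.28,6.7,-8,0,0,0,34.4]]])

```text
time: 13.57
eef_pos: [0.4133, 0.1375, 0.1408]
ee_rot: [-2.834, -1.348, 0.007]
ft_force: [0.7, 0.3, -1.1]
finger_gap: 0.0601
```

Emit:
servo_tool(steps=[[[0.28,0,0,0,0,0,6.9],[0.28,0,0,0,0,0,13.8],[0.28,0,0,0,0,0,20.7],[0.28,0,0,0,0,0,27.6],[0.28,0,0,0,0,0,34.4]]])

```text
time: 13.98
eef_pos: [0.4148, 0.1366, 0.1409]
ee_rot: [-3.108, -0.45, 0.007]
ft_force: [0.6, -0.4, 0.6]
finger_gap: 0.06
```

Emit:
servo_tool(steps=[[[0.28,0,0,0,0,0,0],[0.28,0,0,0,0,0,0]]])

```text
time: 14.15
eef_pos: [0.4154, 0.1364, 0.1414]
ee_rot: [-3.106, -0.464, 0.005]
ft_force: [-0.7, 0.5, 0.5]
finger_gap: 0.0605
```

Run:
```python
from h import *
c=cam('wrist');save(c,'pics/w7.png')
move((.4181,.1370,.012),16.93+90)
B=np.array([.6573,.2098]);th=.2955;ux=np.array([np.cos(th),np.sin(th)]);uy=np.array([-ux[1],ux[0]])
print(proj(c,(.4995,.1617,.058)),[proj(c,(*(B+ux*-.092+uy*k*.063),.03)).round(1) for k in (-1,1)],[proj(c,(*(B+ux*.0225+uy*k*.063),.078)).round(1) for k in (-1,1)])
```

```text
t 14.2 shift [ 0.29  0.02 12.97] turn 0.1 or -179.9 q6 [0.16 1.43] F [ 0.2 -0.7  0.4]
[317.38566709 135.12751659] [array([398.5,  39.7]), array([236.4,  39.7])] [array([ 430.4, -219.4]), array([ 205.1, -219.2])]
```

View pics/w7.png

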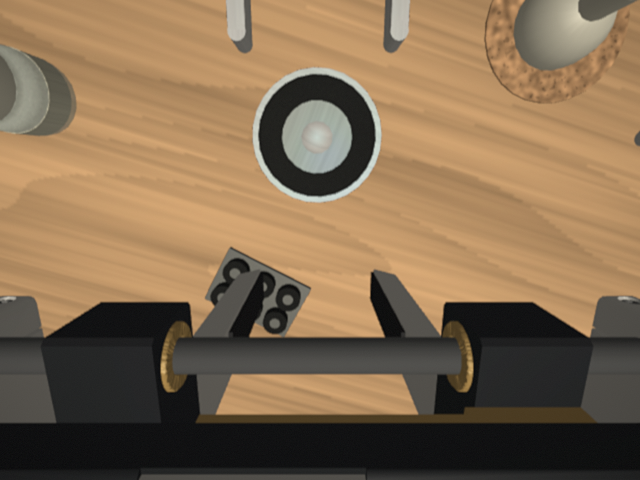

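Run:
```python
from h import *
c=dict(np.load('pics/wrist.npz'))
B=np.array([.6573,.2098]);th=.2955;ux=np.array([np.cos(th),np.sin(th)]);uy=np.array([-ux[1],ux[0]])
for p in [(311,288),(232,247),(285,335)]: P=ray(c,*p,0); print(P,1e3*(P[:2]-B)@ux,1e3*(P[:2]-B)@uy)
```

```text
[0.3605648  0.12593575 0.        ] -308.29649733251506 6.185400024981993
[0.37886116 0.21268249 0.        ] -265.53093557300394 83.84401310912632
[0.30239804 0.13695852 0.        ] -360.7320899564664 33.669624842441415
```

Emit:
servo_tool(steps=[[[0.28,0.8,0,3,0,0,0],[0.28,0.8,0,6.5,0,0,0],[0.28,0.8,0,9.5,0,0,0],[0.28,0.8,0,11.3,0,0,0],[0.28,0.8,0,12,0,0,0]]])

```text
time: 14.62
eef_pos: [0.4214, 0.1381, 0.0199]
ee_rot: [-3.107, -0.462, 0.01]
ft_force: [-0.5, -0.3, -0.1]
finger_gap: 0.0601
```

Emit:
servo_tool(steps=[[[0.28,0,0,0.5,0,0,0],[0.28,0,0,0.7,0,0,0],[0.28,0,0,0.7,0,0,0],[0.28,0,0,0.7,0,0,0]]])

```text
time: 14.95
eef_pos: [0.4253, 0.1387, 0.0169]
ee_rot: [3.108, 0.46, 0.004]
ft_force: [0.1, 0.1, 0.6]
finger_gap: 0.0602
```

```bash
cat >> h.py <<'E'
B=np.array([.6573,.2098]);th=.2955;ux=np.array([np.cos(th),np.sin(th)]);uy=np.array([-ux[1],ux[0]])
def bayp():
    s=ctrl.state();P=s['eef_pos'];print('bay x,y mm',(1e3*(P[:2]-B)@ux).round(1),(1e3*(P[:2]-B)@uy).round(1),'z',P[2].round(4))
    move((*(B-.048*ux-.0003*uy),.012),106.93,s)
E
python3 -c "
from h import *
bayp()"
```

```text
bay x,y mm -242.7 -0.5 z 0.0169
t 14.95 shift [19.46 -0.04  0.53] turn -0.1 or 179.9 q6 [0.16 1.44] F [0.1 0.1 0.6]
```

Emit:
servo_tool(steps=[[[0.28,0.8,0,0.3,0,0,0],[0.28,1.6,0,0.4,0,0,0],[0.28,2.3,0,0.4,0,0,0],[0.28,2.7,0,0.4,0,0,0],[0.28,3.1,0,0.4,0,0,0]]])

```text
time: 15.37
eef_pos: [0.4526, 0.1475, 0.0117]
ee_rot: [-3.108, -0.46, 0.007]
ft_force: [-4.0, -0.5, 2.5]
finger_gap: 0.0603
```

Emit:
servo_tool(steps=[[[0.28,0.6,0,0,0,0,0],[0.28,1.4,0,0,0,0,0],[0.28,2.2,0,0,0,0,0],[0.28,3,0,0,0,0,0],[0.28,3.8,0,0,0,0,0]]])

```text
time: 15.78
eef_pos: [0.4896, 0.1584, 0.0115]
ee_rot: [3.107, 0.46, -0.004]
ft_force: [-2.1, -1.0, -0.8]
finger_gap: 0.0601
```

```bash
python3 -c "
from h import *
bayp()
c=cam('wrist')
save(c,'pics/w8.png')"
```

```text
bay x,y mm -175.4 -0.3 z 0.0115
t 15.78 shift [12.74 -0.02 -0.08] turn -0.1 or 179.9 q6 [0.18 1.45] F [-2.1 -1.  -0.8]
```

View pics/w8.png

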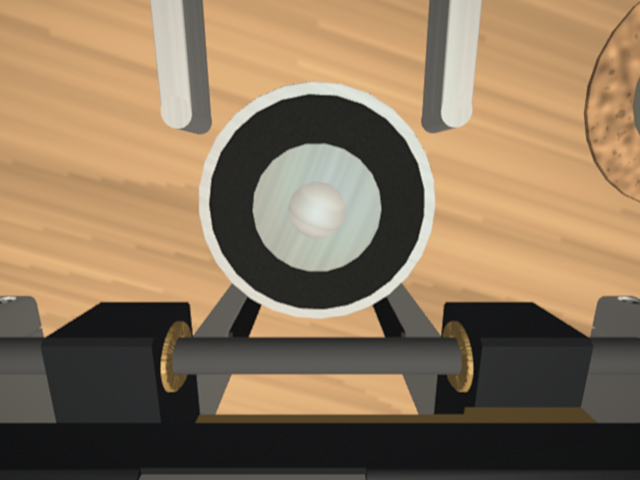

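The driver at (317,200) is midway between the rails, whose inner edges are at 211 and 423. I'll go on.

Emit:
servo_tool(steps=[[[0.28,0.6,0,0,0,0,0],[0.28,1.4,0,0,0,0,0],[0.28,2.2,0,0,0,0,0],[0.28,3,0,0,0,0,0],[0.28,3.8,0,0,0,0,0]]])

```text
time: 16.25
eef_pos: [0.5272, 0.1697, 0.0117]
ee_rot: [3.108, 0.46, -0.0]
ft_force: [-3.5, -0.7, 0.8]
finger_gap: 0.0605
```

Emit:
servo_tool(steps=[[[0.28,0.8,0,0,0,0,0],[0.28,1.6,0,0,0,0,0],[0.28,2.4,0,0,0,0,0],[0.28,3.2,0,0,0,0,0],[0.28,4,0,0,0,0,0]]])

```text
time: 16.67
eef_pos: [0.5659, 0.1813, 0.0118]
ee_rot: [3.108, 0.46, 0.0]
ft_force: [-2.5, -1.5, -0.6]
finger_gap: 0.0604
```

Emit:
servo_tool(steps=[[[0.28,0.7,0,0,0,0,0],[0.28,1.4,0,0,0,0,0],[0.28,2,0,0,0,0,0],[0.28,2.5,0,0,0,0,0],[0.28,2.9,0,0,0,0,0]]])

```text
time: 17.08
eef_pos: [0.5934, 0.1897, 0.0118]
ee_rot: [3.108, 0.46, 0.0]
ft_force: [-1.7, -1.4, -1.3]
finger_gap: 0.0601
```

```bash
python3 -c "
from h import *
bayp()"
```

```text
bay x,y mm -67.0 -0.7 z 0.0118
t 17.08 shift [ 1.9  -0.04 -0.02] turn -0.1 or 179.9 q6 [0.2  1.47] F [-1.7 -1.4 -1.3]
```

Emit:
servo_tool(steps=[[[0.28,0.3,0,0,0,0,0],[0.28,0.6,0,0,0,0,0],[0.28,0.9,0,0,0,0,0],[0.28,1.2,0,0,0,0,0],[0.28,1.4,0,0,0,0,0]]])

```text
time: 17.5
eef_pos: [0.6065, 0.1936, 0.0119]
ee_rot: [3.108, 0.46, 0.001]
ft_force: [-1.8, 0.2, -2.2]
finger_gap: 0.0602
```

Emit:
servo_tool(steps=[[[0.28,0.1,0,0,0,0,0],[0.28,0.2,0,0,0,0,0],[0.28,0.3,0,0,0,0,0]]])

```text
time: 17.75
eef_pos: [0.6088, 0.1943, 0.012]
ee_rot: [3.108, 0.46, -0.001]
ft_force: [-1.7, -0.7, -1.3]
finger_gap: 0.0601
```

Creeping 1 mm at a time until the force rises.

Emit:
servo_tool(steps=[[[0.28,0.1,0,0,0,0,0],[0.28,0.15,0,0,0,0,0],[0.28,0.2,0,0,0,0,0]]])

```text
time: 18.0
eef_pos: [0.6108, 0.1949, 0.0119]
ee_rot: [3.108, 0.46, -0.0]
ft_force: [-2.8, -1.4, -1.9]
finger_gap: 0.06
```

Emit:
servo_tool(steps=[[[0.28,0.05,0,0,0,0,0],[0.28,0.1,0,0,0,0,0]]])

```text
time: 18.17
eef_pos: [0.6109, 0.195, 0.0119]
ee_rot: [3.107, 0.46, -0.003]
ft_force: [-5.1, -1.6, 0.7]
finger_gap: 0.0602
```

Emit:
servo_tool(steps=[[[0.28,0.05,0,0,0,0,0],[0.28,0.1,0,0,0,0,0]]])

```text
time: 18.33
eef_pos: [0.6109, 0.195, 0.0119]
ee_rot: [3.107, 0.46, -0.006]
ft_force: [-6.8, -2.2, 2.3]
finger_gap: 0.0602
```

```bash
python3 -c "
from h import *
bayp()"
```

```text
bay x,y mm -48.7 -0.7 z 0.0119
t 18.33 shift [ 0.07 -0.04 -0.01] turn -0.1 or 179.9 q6 [0.2  1.48] F [-6.8 -2.2  2.3]
```

Emit:
servo_tool(steps=[[[0.28,0.1,0,0,0,0,0],[0.28,0.2,0,0,0,0,0],[0.28,0.2,0,0,0,0,0]]])

```text
time: 18.58
eef_pos: [0.6109, 0.195, 0.0119]
ee_rot: [3.106, 0.46, -0.012]
ft_force: [-9.3, -3.9, 4.4]
finger_gap: 0.0601
```

It hasn't moved for 4 mm of commanded push and the force is rising, so it is home. I'll back out and rise.

Emit:
servo_tool(steps=[[[0.28,-0.3,0,0,0,0,0],[0.28,-0.7,0,0,0,0,0],[0.28,-2,0,0,0,0,0],[0.28,-4,0,0,0,0,0],[0.28,-6.5,0,0,0,0,0]]])

```text
time: 19.0
eef_pos: [0.5561, 0.178, 0.0129]
ee_rot: [-3.107, -0.46, -0.012]
ft_force: [-0.2, 0.5, -0.7]
finger_gap: 0.0603
```

Emit:
servo_tool(steps=[[[0.28,-1,0,-2,0,0,0],[0.28,-2,0,-5,0,0,0],[0.28,-4,0,-8.5,0,0,0],[0.28,-5,0,-12,0,0,0],[0.28,-5,0,-12,0,0,0]]])

```text
time: 19.42
eef_pos: [0.5092, 0.1638, 0.1397]
ee_rot: [-3.107, -0.46, -0.026]
ft_force: [1.3, 0.8, -0.4]
finger_gap: 0.0602
```

```bash
python3 -c "
from h import *
bayp()
c=cam('wrist'); save(c,'pics/w9.png')
print(proj(c,(*B,.058)))
d=cam('scene'); save(d,'pics/s9.png')
a=cv2.imread('pics/s9.png')[150:345,110:510]; w=cv2.imread('pics/w9.png')[:280]
cv2.imwrite('pics/v9.png',cv2.vconcat([cv2.resize(a,(640,312)),w]))"
```

```text
bay x,y mm -155.1 -0.9 z 0.1397
t 19.42 shift [10.5  -0.1  12.94] turn -0.1 or 179.9 q6 [0.18 1.46] F [ 1.3  0.8 -0.4]
[314.8836832   37.81680767]
```

View pics/v9.png

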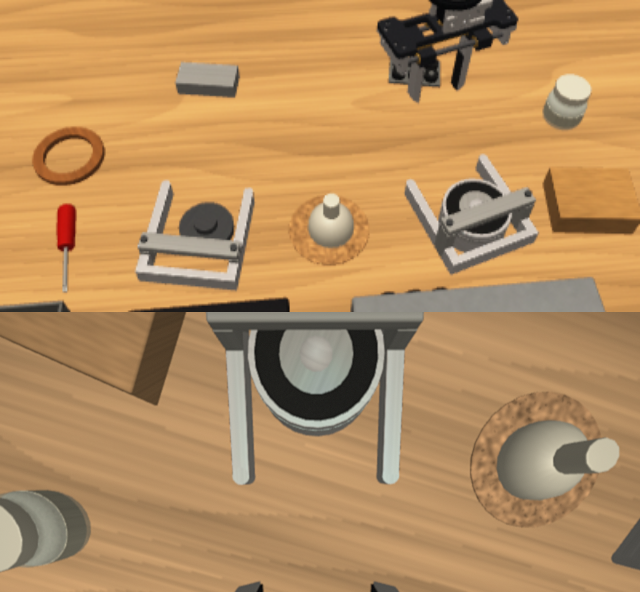

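The final views show the driver under the high beam, about 2 px from the predicted home position. The dome is upright in the middle of the mat and the bystanders are unmoved, so I'll hand in.

```bash
python3 -c "
from cell import ctrl
print(ctrl.job_done())"
```

```text
the job is handed in; nothing more can be done
None
```

The job is done and handed in at about 19.5 s of the 67 s allowed.

- **Dome:** I gripped it by the stub, lifted it clear of the lane and set it on the cork mat. The last pictures show it upright and roughly centred, well inside the mat's edge.
- **Driver:** I slid it along the bench with the two fingers as a cradle, first to in front of the tall bay, then along the lane and under the high beam. I crept the last few millimetres to the end stop. It then stayed still through about 4 mm more of commanded push while the force rose to about 10 N.
- **Last checks:** In the final wrist view the driver's centre is about 2 px (roughly 2 mm) from the predicted home position. That is within the calibration and my estimate of the bay's position. I judged that it is fully home from the force at the stop, because the beam hides the contact itself. The bystanders in view look unmoved, and the arm was clear of everything.

No check failed.

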